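# Stand the level float in its base, heavy end down

### The arm

A 7-joint arm with a two-finger parallel gripper is mounted at the origin on the work surface; the furniture and walls round the work are solid. World frame = base frame: x ahead of the robot, y to its left, z up, the work surface at z = 0. Lengths are in m, angles in rad, forces in N, time in s.
With the tool pointing down it reaches from about 0.425 to 1.025 m from the base axis. Payload 9.4 kg.
Tool frame: the origin (TCP) lies at the very end of the fingers, on their centre line; the grasp point (between the pads) lies 19 mm behind it; z points along the fingers, y is the direction in which the jaws open and shut (so a half turn about z gives the same grasp; the last joint's range is limited). The gripper opens to 85 mm and grips with 20 to 120 N. Pads are 22 mm wide; open, the fingers measure 114 mm over their backs; the gripper's body (76 mm by 85 mm) begins 54 mm behind the grasp point. The pads swing forward as they close: fully open they stand 13 mm farther back than shut.
Start: joints at [1.229, 0.599, -0.003, 1.599, 0.002, 0.943, -0.08], TCP at [0.19, -0.7, 0.231] pointing down, gripper open.
Joint ranges: [-2.57, 2.57], [-0.35, 1.97], [-1.29, 1.29], [0.11, 2.56], [-1.05, 4.19], [0.11, 1.86], [-2.63, 2.63]. Speed limits (rad/s): [2.22, 2.22, 3.01, 3.01, 3.14, 3.14, 3.14].

### API

Orientations are given as a unit quaternion [w, x, y, z].
In Python, from cell import get_obs, viewer, order gives the robot as it stands.
- The arm moves only by the shell command python3 -m jog 'ROWS'. ROWS is JSON, a list of rows, each a list of 5 numbers: the shift along the tool's x, y, z scaled (see below), then the turn about the tool's z scaled (see below), then the closure, from 0 (fully open) to 1 (shut). A call has 1 to 20 rows; each row shifts and turns the commanded pose from where the row before left it, along the tool's axes as they then stand; what a row does not reach is not made up. The controller multiplies each number of a shift by 4 cm and each number of a turn by 0.08 rad. A row lasts 1/10 s, in which the tool goes at most 50 mm and 8.59 degrees, less where a joint would pass 70% of its speed; a pose out of reach is approached as far as the arm can. A call with a number of a shift or a turn outside -1 to 1 is refused whole. A call with a gripper value outside its range is refused whole. The fingers move at their own pace and stop on an object; the grip force is fixed at half the most. Time passes only in rows, so rows that do not move let the fingers close. It gives the time, the measured TCP pose, the force and the opening at its end, in the units of the state.
- get_obs(): the state, without advancing time (a new reading comes with each control period).
- viewer.camera(name): name is "scene" or "side" or "wrist"; returns a dict with "image" (480x640x3 uint8, blue, green, red), "fx", "fy", "cx", "cy" (pixels), "rvec" (rotation vector, rad) and "tvec" (3), from world to camera coordinates, as OpenCV has them; the wrist camera has in their place "T_tool_cam" (4x4, takes a point from camera to tool coordinates, whose origin is the TCP and whose axes are the flange's). Camera axes: x right, y down, z forward; pixel columns grow to the right and rows downward; lengths in m; the calibration is good to about 2 mm. A picture is of the moment at which its call begins: read the wrist's pose just before it. There is no depth.
- order.hand_in(): hands the job in, once; it reports no verdict.
The state is a dict: "t": time; "qpos": joint angles; "qvel": joint speeds; "effort": joint torques, N m; "ee_pos": TCP position; "orientation": TCP orientation; "ft_force": force on the tool from outside, world axes, zero at the start; "wrist_torque": the same for the moment, N m; "finger_gap": finger opening in m.
Only numpy, scipy, OpenCV 4.12 (cv2) and the standard library are available. Lean on these libraries where they do the work, as an engineer would, in place of code of your own. Each camera call takes 0.05 s, during which the arm holds its last target.

### The job

Pinch the orange level float by the two black swivel discs at its middle and lift it clear of the bench, so that it balances in the grip and its unmarked heavy end swings down. Then stand it upright, heavy end down, in the round well of the green base and let go. Leave the blue float where it lies.

Things in the scene. Friction and masses are not known exactly. Their poses are not given: they have to be found in the camera images.
- orange_float_center (a point): centre of the orange-capped float: white round tube, 26 mm diameter, 90 mm long, an orange cap 12 mm long at each end, about 80 g, lying on the bench (centre 13 mm up). One end is ballasted; both ends look alike. x runs along the tube, y along the swivel axle that crosses it here
- orange_float_swivel: the float's swivel, origin at the float's centre, y along the axle: a black disc 24 mm in diameter on each side of the tube, flat outer faces 44 mm apart. The tube swings freely between the discs: held by them and lifted, its heavy end swings straight down and rests within 1 to 2 s, reaching 45 mm below and 45 mm above the axle
- blue_float_center (a point): centre of the other float, the same in every way but with blue end caps; it is not to be disturbed
- base_hole0 (a point): centre of the mouth (top face, 14 mm above the bench) of the round well in the green base, a block 84 x 84 x 14 mm fixed to the bench; the well is 46 mm in diameter and 10 mm deep, so its floor is 4 mm above the bench; z is up
There are look-alikes about, which are no part of the job. Of the things that look like the part that bears base_hole0, take the one that is farthest from the robot's base at the start.

How it is judged:
On the way:
1. the orange float hangs clear of the bench with its heavy end down (centre at least 80 mm above the bench, within 15 degrees of upright) (height (world z) of orange_float_center above 0.08 m and angle between orange_float_center's own x axis and vertical above 2.88 rad), for 0.2 s.
At the end, for the whole second after the job is handed in: the orange float stands at rest on the floor of the green base's well, heavy end down, within 10 degrees of upright and 14 mm of the well's centre; the blue float lies within 30 mm of where it was (angle between orange_float_center's own x axis and vertical above 2.967 rad and horizontal distance between orange_float_center and base_hole0 below 0.014 m and z of orange_float_center in the frame of base_hole0 between 0.03 and 0.04 m and linear speed of orange_float below 0.02 m/s and distance of blue_float_center from where it was at the start of the episode below 0.03 m); the robot touches nothing.
It fails at once if the blue float is moved more than 30 mm (distance of blue_float_center from where it was at the start of the episode above 0.03 m).
It also fails if it takes over 48 s, if anything falls off the work surface, if the arm or the gripper's body presses on something with over 40 N, if the wrist force passes 120 N, or if a joint passes its speed limit or range.

## Working session

There is one attempt and no reset: what is moved stays moved. The work goes in short steps, Python scripts to look and compute and a shell command to move; the robot and the scene stay as the last step left them, time stands still between calls to the robot, and variables do not carry over. Pictures are saved under pics/ and viewed, and the job is handed in when it is done.

```bash
mkdir -p pics; ls; cat > h.py <<'E'
import numpy as np, cv2
from cell import get_obs, viewer, order
def R_q(q):
    w,x,y,z=q
    from scipy.spatial.transform import Rotation as R
    return R.from_quat([x,y,z,w]).as_matrix()
def ray(c,u,v,obs=None):
    d=np.array([(u-c['cx'])/c['fx'],(v-c['cy'])/c['fy'],1.])
    if 'rvec' in c:
        R=cv2.Rodrigues(np.array(c['rvec'],float))[0]; t=np.array(c['tvec'],float).ravel()
        return -R.T@t, R.T@d
    T=np.array(c['T_tool_cam']); Rw=R_q(obs['orientation']); p=np.array(obs['ee_pos'])
    return p+Rw@T[:3,3], Rw@T[:3,:3]@d
def onz(c,u,v,z,obs=None):
    o,d=ray(c,u,v,obs); return o+d*(z-o[2])/d[2]
E
python3 - <<'E'
from h import *
import pickle
o=get_obs(); print(o['t'],o['ee_pos'],o['orientation'],o['finger_gap'])
for n in ['scene','side','wrist']:
    ob=get_obs(); c=viewer.camera(n); pickle.dump((ob,c),open(n+'0.pkl','wb')); cv2.imwrite(f'pics/{n}0.png',c['image'])
    print(n,c['fx'],[c.get(k) for k in('rvec','tvec','T_tool_cam')])
E
```

```text
pics
0.0 [ 0.18963291 -0.69926346  0.23040792] [-7.68324042e-04  9.91238036e-01  1.32085328e-01 -1.76568355e-04] 0.08596772623256485
scene 440.2722709092355 [array([ 1.39181458,  1.87837304, -1.01724813]), array([ 0.1253864 , -0.20214387,  1.22472603]), None]
side 472.78987168832214 [array([ 2.0916352 , -0.10875093,  0.06581242]), array([-0.4677752 ,  0.0738584 ,  0.89997378]), None]
wrist 387.8384703886793 [None, None, array([[-2.53179625e-04, -9.51584310e-01, -3.07387764e-01,
         7.80369276e-02],
       [ 9.99999953e-01, -2.93446170e-04,  8.47761738e-05,
         7.24635665e-04],
       [-1.70873439e-04, -3.07387728e-01,  9.51584340e-01,
        -1.42946884e-01],
       [ 0.00000000e+00,  0.00000000e+00,  0.00000000e+00,
         1.00000000e+00]])]
```

View pics/scene0.png

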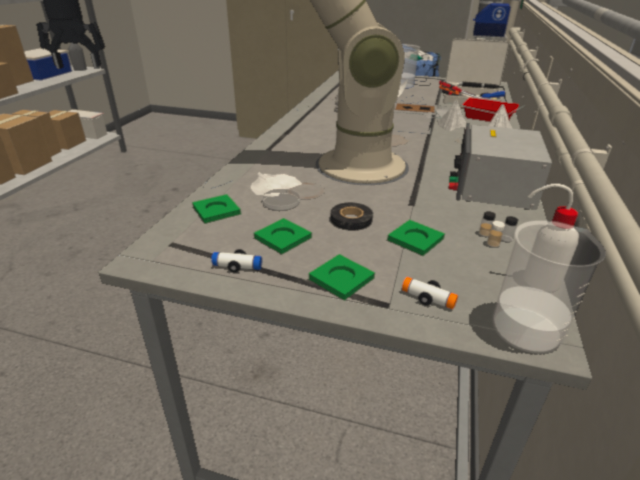

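View pics/side0.png

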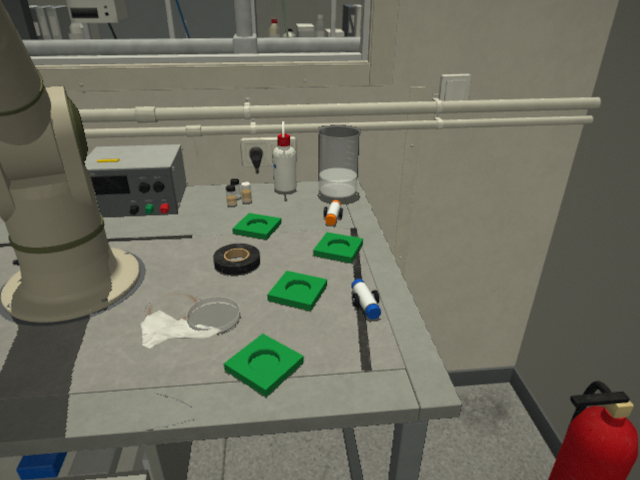

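View pics/wrist0.png

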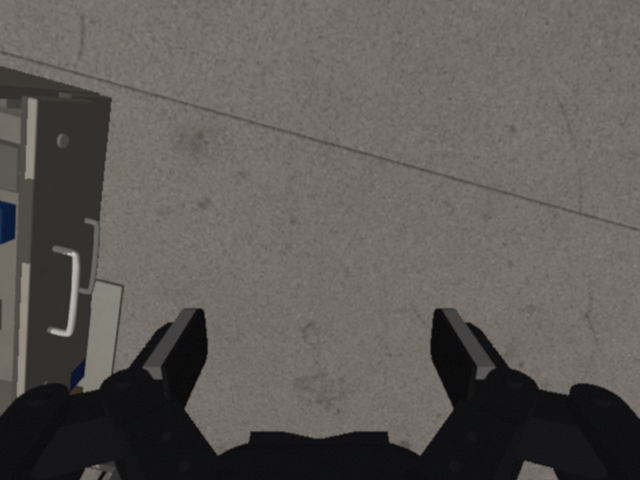

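The scene view shows four green bases at (217,208), (283,235), (342,275) and (416,236). The orange float is at (430,293) and the blue one at (237,261). The side view shows the same set. Next I'll measure all of them in both views.

```bash
python3 - <<'E'
from h import *
import pickle
for n in ['scene','side']:
    ob,c=pickle.load(open(n+'0.pkl','rb')); im=c['image']; hsv=cv2.cvtColor(im,cv2.COLOR_BGR2HSV)
    for nm,lo,hi,z in [('green',(50,120,60),(75,255,255),.014),('orange',(5,180,120),(18,255,255),.013),('blue',(105,150,80),(125,255,255),.013)]:
        m=cv2.inRange(hsv,lo,hi)
        k,l,s,ce=cv2.connectedComponentsWithStats(m)
        for i in range(1,k):
            if s[i,4]<25: continue
            u,v=ce[i]
            if n=='scene' and v<170: continue
            if nm=='green':
                # top face: brighter
                mm=(l==i).astype(np.uint8)
                cn=max(cv2.findContours(mm,cv2.RETR_EXTERNAL,cv2.CHAIN_APPROX_NONE)[0],key=cv2.contourArea)
                V=hsv[...,2][l==i]
                pts=np.array([onz(c,*p[0],z)[:2] for p in cn])
                r=cv2.minAreaRect(pts.astype(np.float32))
                print(n,nm,ce[i].round(),s[i,4],'hull rect',np.round(r[0],4),np.round(r[1],4),round(r[2],1),'V',np.percentile(V,[5,50,95]), 'dist',np.hypot(*r[0]).round(3))
            else: print(n,nm,ce[i].round(1),s[i,4],onz(c,u,v,z).round(4))
    crop={'scene':im[240:320,300:480],'side':im[180:270,270:400]}[n]
    cv2.imwrite(f'pics/{n}crop.png',cv2.resize(crop,None,fx=4,fy=4,interpolation=cv2.INTER_CUBIC))
E
```

```text
scene green [454. 178.] 38 hull rect [0.0436 0.2473] [0.0305 0.0174] 1.4 V [ 67.7  90.5 111. ] dist 0.251
scene green [216. 208.] 828 hull rect [ 0.3678 -0.2544] [0.0998 0.0857] 46.7 V [ 82. 136. 139.] dist 0.447
scene green [282. 235.] 1124 hull rect [ 0.4291 -0.075 ] [0.0938 0.0935] 64.0 V [ 74. 138. 139.] dist 0.436
scene green [416. 237.] 1120 hull rect [0.3529 0.1827] [0.0887 0.0979] 65.1 V [ 73. 138. 139.] dist 0.397
scene green [341. 276.] 1636 hull rect [0.5239 0.0703] [0.091  0.0944] 63.6 V [ 73. 138. 139.] dist 0.529
scene orange [405.9 283.4] 72 [0.5117 0.1825 0.013 ]
scene orange [451.5 300.2] 109 [0.5338 0.2597 0.013 ]
scene blue [214.1 257.9] 46 [ 0.5426 -0.168   0.013 ]
scene blue [256.9 262.2] 82 [ 0.5313 -0.087   0.013 ]
side green [149. 208.] 66 hull rect [0.0864 0.2846] [0.0187 0.0544] 10.9 V [ 63.   81.  121.5] dist 0.297
side green [257. 226.] 843 hull rect [0.3472 0.17  ] [0.1024 0.0928] 64.9 V [ 64. 143. 147.] dist 0.387
side green [338. 247.] 1020 hull rect [0.5173 0.0592] [0.1044 0.0877] 63.5 V [ 75. 145. 148.] dist 0.521
side green [297. 290.] 1531 hull rect [ 0.4222 -0.0869] [0.0977 0.089 ] 63.0 V [ 72. 147. 148.] dist 0.431
side green [264. 364.] 2757 hull rect [ 0.3607 -0.2661] [0.0913 0.0919] 46.9 V [ 68. 146. 148.] dist 0.448
side orange [330.3 219. ] 94 [0.5169 0.1858 0.013 ]
side blue [356.7 281.1] 37 [ 0.5338 -0.0712  0.013 ]
side blue [372.7 311.1] 176 [ 0.5454 -0.1625  0.013 ]
side blue [ 36.1 472. ] 429 [ 0.0988 -0.4152  0.013 ]
```

View pics/scenecrop.png

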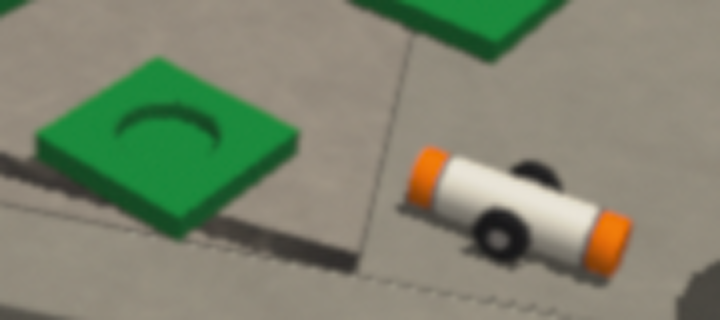

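View pics/sidecrop.png

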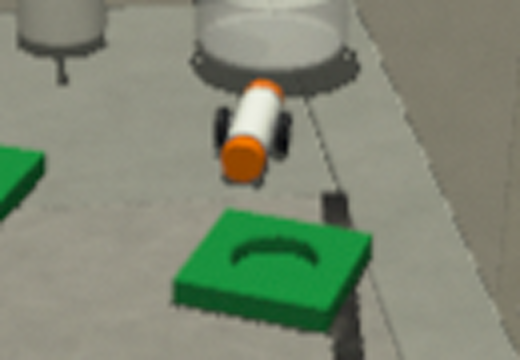

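Bases, as distance from the robot base:

| Scene pixel | Distance (m) |
|---|---|
| (216,208) | 0.447 |
| (282,235) | 0.433 |
| (416,237) | 0.39 |
| (341,276) | 0.525 |

The farthest base is the one at (341,276), at about (0.52, 0.065). The crop shows it with its well facing up. The float at (430,293) has orange caps, centre about (0.522, 0.221), and its tube lies at about 74° from x. The blue float at (237,261) stays untouched.

I'll turn first, then swing over on an arc outside the minimum reach.

```bash
python3 -m jog '[[0,0,0,-1,0],[0,0,0,-1,0],[0,0,0,-1,0],[0,0,0,-1,0],[0,0,0,-1,0],[0,0,0,-1,0],[0,0,0,-1,0],[0,0,0,-1,0],[0,0,0,-1,0],[0,0,0,-1,0],[0,0,0,-1,0],[0,0,0,-1,0],[0,0,0,-1,0]]' && python3 -m jog '[[1,0.73,0,0,0],[1,0.73,0,0,0],[1,0.73,0,0,0],[1,0.73,0,0,0],[1,0.73,0,0,0],[1,0.73,0,0,0],[1,0.73,0,0,0],[1,0.73,0,0,0],[0,0,0,0,0],[0,0,0,0,0]]'
```

```text
t: 1.45
ee_pos: [0.1896, -0.6996, 0.2309]
orientation: [-0.0, 0.794, 0.608, 0.0]
ft_force: [-0.1, 0.1, 0.4]
finger_gap: 0.0852
t: 2.45
ee_pos: [0.5004, -0.4509, 0.231]
orientation: [-0.0, 0.794, 0.608, 0.0]
ft_force: [-0.1, -0.1, 0.3]
finger_gap: 0.0855
```

```bash
python3 -m jog '[[0.99,-0.236,0,0,0],[0.99,-0.236,0,0,0],[0.99,-0.236,0,0,0],[0.99,-0.236,0,0,0],[0.99,-0.236,0,0,0],[0.99,-0.236,0,0,0],[0.99,-0.236,0,0,0],[0.99,-0.236,0,0,0],[0.99,-0.236,0,0,0],[0.99,-0.236,0,0,0],[0.99,-0.236,0,0,0],[0.99,-0.236,0,0,0],[0.99,-0.236,0,0,0],[0.99,-0.236,0,0,0],[0.99,-0.236,0,0,0],[0.99,-0.236,0,0,0],[0,0,0,0,0],[0,0,0,0,0]]'
python3 - <<'E'
from h import *
import pickle
ob=get_obs(); c=viewer.camera('wrist'); pickle.dump((ob,c),open('wrist1.pkl','wb')); cv2.imwrite('pics/wrist1.png',c['image'])
im=c['image'];hsv=cv2.cvtColor(im,cv2.COLOR_BGR2HSV)
print(ob['ee_pos'],ob['qpos'].round(2))
m=cv2.inRange(hsv,(5,180,100),(18,255,255));k,l,s,ce=cv2.connectedComponentsWithStats(m)
for i in range(1,k):
    if s[i,4]>80: print(ce[i],s[i,4],onz(c,*ce[i],.015,ob))
m=cv2.inRange(hsv,(50,120,40),(75,255,255));k,l,s,ce=cv2.connectedComponentsWithStats(m)
for i in range(1,k):
    if s[i,4]>80: print('g',ce[i],s[i],onz(c,*ce[i],.014,ob))
E
```

```text
t: 4.25
ee_pos: [0.5202, 0.1977, 0.2309]
orientation: [0.0, 0.795, 0.607, -0.0]
ft_force: [-0.4, -0.5, -1.0]
finger_gap: 0.0855
[0.52022555 0.19770377 0.23094464] [-0.19  0.42 -0.38  1.97  0.22  0.79 -0.96]
[318.37829912 127.97947214] 341 [0.53643515 0.25900868 0.015     ]
[317.23109244 215.00420168] 238 [0.5142653  0.18200996 0.015     ]
g [154.19637291 254.5860017 ] [ 111  209   91   93 7058] [0.34775209 0.18523603 0.014     ]
g [348.93334439 312.00762726] [ 303  269   94   87 6031] [0.51846017 0.07251478 0.014     ]
g [303.33958634 420.46945647] [ 267  401   75   38 2079] [ 0.43410024 -0.04983752  0.014     ]
```

View pics/wrist1.png

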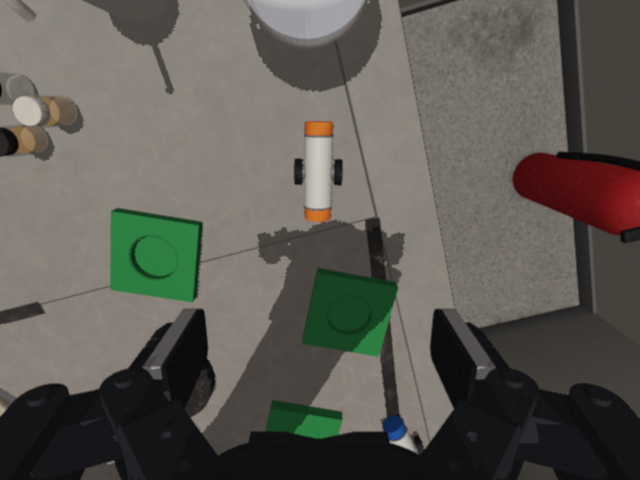

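The wrist view shows the orange float upright at (318,171), its discs at (298,172) and (339,171), already square to the jaws. The target base is at (349,313).

```bash
python3 - <<'E'
from h import *
import pickle
ob,c=pickle.load(open('wrist1.pkl','rb'));im=c['image'];hsv=cv2.cvtColor(im,cv2.COLOR_BGR2HSV)
sub=hsv[150:195,285:355]; m=(sub[...,2]<45).astype(np.uint8)
k,l,s,ce=cv2.connectedComponentsWithStats(m)
D=[]
for i in range(1,k):
    if s[i,4]>40: print(ce[i]+[285,150],s[i],onz(c,*(ce[i]+[285,150]),.016,ob))
# tube white+caps centre by columns
m=cv2.inRange(hsv,(5,180,100),(18,255,255))
ys,xs=np.nonzero(m[100:240]); print('rows',ys.min()+100,ys.max()+100,xs.min(),xs.max())
p=np.array([onz(c,318.4,128,.0145,ob),onz(c,317.2,215,.0145,ob)]);print(p.mean(0),np.linalg.norm(p[1]-p[0]))
R=R_q(ob['orientation']); print('delta tool',R.T@(p.mean(0)-ob['ee_pos']))
b=im[255:370,290:410]; cv2.imwrite('pics/bcrop.png',cv2.resize(cv2.convertScaleAbs(b,alpha=2),None,fx=5,fy=5,interpolation=cv2.INTER_CUBIC))
E
```

```text
[297.8902439  171.01829268] [ 10   9   7  25 164] [0.5082245  0.22722062 0.016     ]
[337.69565217 171.63975155] [ 49  10   8  25 161] [0.5433896  0.21703104 0.016     ]
rows 122 220 305 332
[0.52532237 0.22043108 0.0145    ] 0.08021734634315614
delta tool [ 0.02347979 -0.00101415  0.21642195]
```

View pics/bcrop.png

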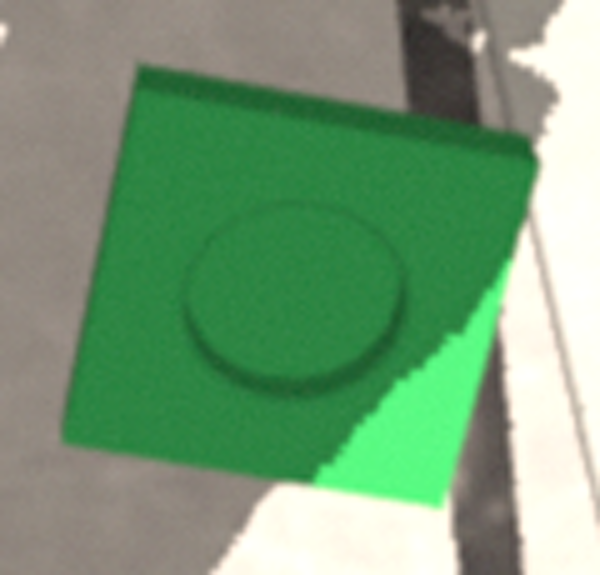

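```bash
python3 -m jog '[[0.61,-0.04,0,0,0],[0,0,0.9,0,0],[0,0,0.9,0,0],[0,0,0.9,0,0],[0,0,0.9,0,0],[0,0,0.7,0,0],[0,0,0.4,0,0],[0,0,0,0,0],[0,0,0,0,0]]'
python3 - <<'E'
from h import *
import pickle
ob,c=pickle.load(open('wrist1.pkl','rb'))
print('mouth',onz(c,348.9,315,.014,ob))
P=np.array([[130,92],[535,160],[440,507],[62,440]])/5+[290,255]
W=np.array([onz(c,*p,.014,ob)[:2] for p in P]); print(W.mean(0),np.linalg.norm(np.roll(W,1,0)-W,axis=1))
a=np.linspace(0,2*np.pi,13)[:-1]
L=[onz(c,183/5+290,295/5+255,.014,ob),onz(c,406/5+290,290/5+255,.014,ob),onz(c,295/5+290,202/5+255,.014,ob),onz(c,295/5+290,398/5+255,.014,ob)]
print('diam',np.linalg.norm(L[0]-L[1]),np.linalg.norm(L[2]-L[3]),np.mean(L,0))
ob=get_obs(); c=viewer.camera('wrist'); pickle.dump((ob,c),open('wrist2.pkl','wb')); cv2.imwrite('pics/wrist2.png',c['image'])
E
```

```text
t: 5.2
ee_pos: [0.5254, 0.2209, 0.0435]
orientation: [0.0, 0.795, 0.606, -0.0]
ft_force: [-0.8, 0.5, 0.6]
finger_gap: 0.0854
mouth [0.51758537 0.06912128 0.014     ]
[0.5167112  0.06805463] [0.08214435 0.08379725 0.08398438 0.0834223 ]
diam 0.04647256243663839 0.046054004180613194 [0.51779331 0.06976672 0.014     ]
```

View pics/wrist2.png

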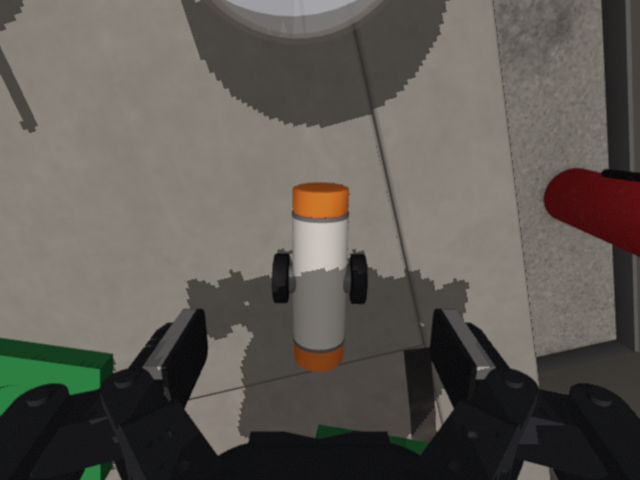

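The float is centred between the jaws, with discs at (282,278) and (358,278). The well is at about (0.5175, 0.069), and its measured diameter of 46 mm and side of 83 mm match the description. Now down and close.

```bash
python3 - <<'E'
from h import *
import pickle
ob,c=pickle.load(open('wrist2.pkl','rb'));R=R_q(ob['orientation'])
for p in [(282,278),(358,278)]: print(R.T@(onz(c,*p,.016,ob)-ob['ee_pos']))
E
python3 -m jog '[[0,0,0.5,0,0],[0,0,0.5,0,0],[0,0,0,0,0],[0,0,0,0,0]]'
```

```text
[ 0.00189819 -0.01779696  0.02752537]
[0.0018859  0.01856333 0.02752685]
t: 5.65
ee_pos: [0.5253, 0.2224, 0.0043]
orientation: [0.0, 0.795, 0.607, 0.0]
ft_force: [0.8, -0.4, 0.4]
finger_gap: 0.0851
```

```bash
python3 -m jog '[[0,0,0,0,1],[0,0,0,0,1],[0,0,0,0,1],[0,0,0,0,1],[0,0,0,0,1],[0,0,0,0,1],[0,0,0,0,1],[0,0,0,0,1],[0,0,0,0,1],[0,0,0,0,1]]'
python3 - <<'E'
from h import *
ob=get_obs(); c=viewer.camera('wrist'); cv2.imwrite('pics/wrist3.png',c['image'])
E
```

```text
t: 6.65
ee_pos: [0.5255, 0.2227, 0.0043]
orientation: [0.0, 0.795, 0.607, 0.001]
ft_force: [0.2, -0.6, 9.4]
finger_gap: 0.0429
```

View pics/wrist3.png

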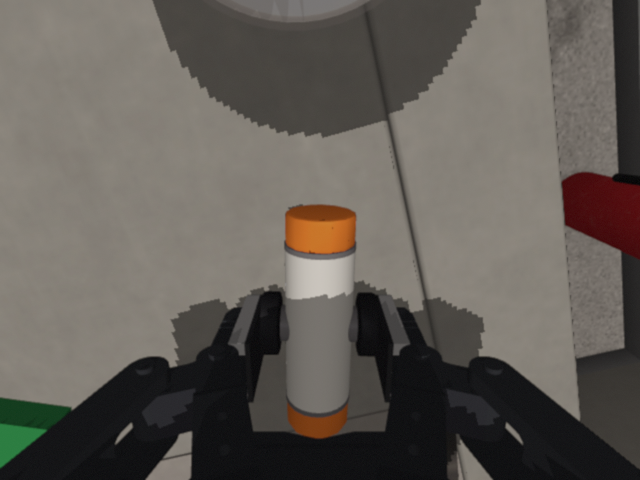

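The fingers grip the discs with a gap of 43 mm. Lifting now.

```bash
python3 -m jog '[[0,0,-0.2,0,1],[0,0,-0.4,0,1],[0,0,-0.5,0,1],[0,0,-0.5,0,1],[0,0,-0.5,0,1],[0,0,-0.5,0,1],[0,0,-0.5,0,1],[0,0,-0.3,0,1],[0,0,-0.1,0,1],[0,0,0,0,1],[0,0,0,0,1],[0,0,0,0,1],[0,0,0,0,1],[0,0,0,0,1],[0,0,0,0,1],[0,0,0,0,1],[0,0,0,0,1],[0,0,0,0,1],[0,0,0,0,1],[0,0,0,0,1]]'
python3 - <<'E'
from h import *
import pickle
for n in ['wrist','scene','side']:
    ob=get_obs(); c=viewer.camera(n); pickle.dump((ob,c),open(n+'4.pkl','wb')); im=c['image']
    if n=='scene': im=cv2.resize(im[170:330,330:530],None,fx=3,fy=3)
    if n=='side': im=cv2.resize(im[100:280,250:430],None,fx=3,fy=3)
    cv2.imwrite(f'pics/{n}4.png',im)
E
```

```text
t: 8.7
ee_pos: [0.5249, 0.2226, 0.1433]
orientation: [0.0, 0.795, 0.607, 0.0]
ft_force: [-0.6, -0.4, -1.2]
finger_gap: 0.0428
```

View pics/wrist4.png

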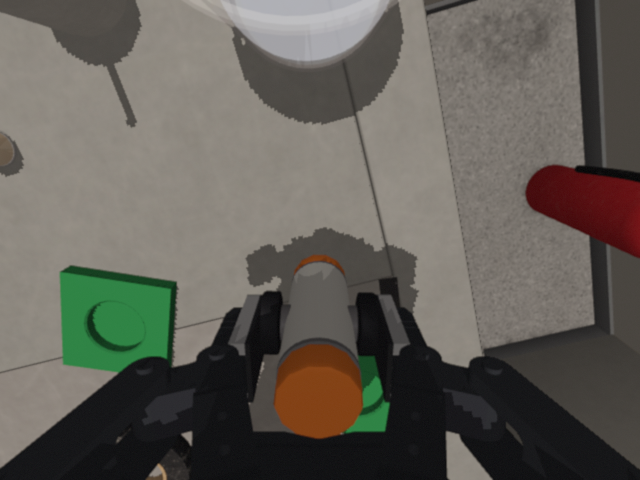

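View pics/side4.png

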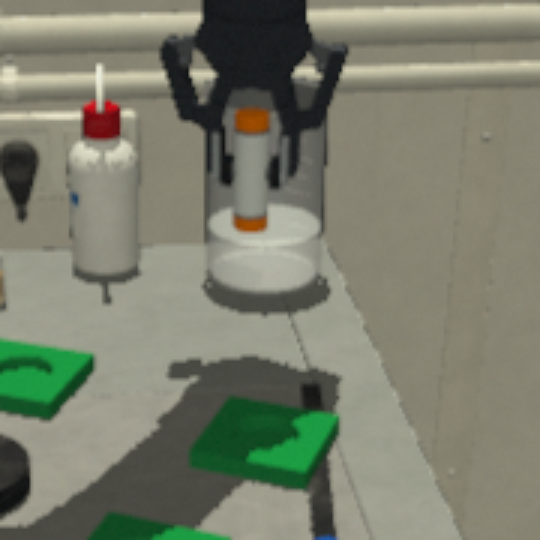

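View pics/scene4.png

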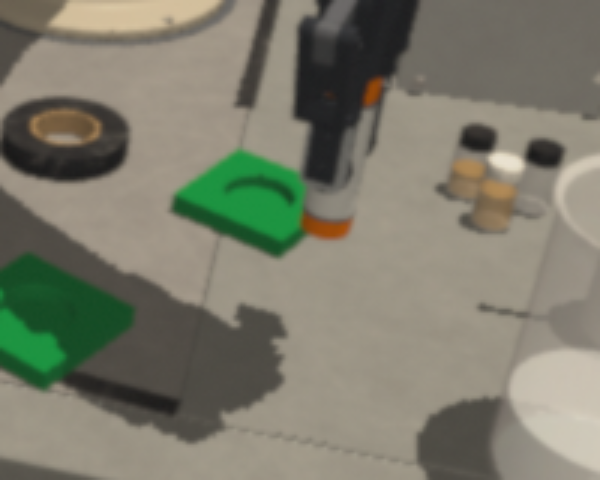

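The float hangs in the grip. Next I'll triangulate the caps to check verticality and the axle height below the TCP.

```bash
cat > tri.py <<'E'
from h import *
def caps(c,box):
    im=c['image'];hsv=cv2.cvtColor(im,cv2.COLOR_BGR2HSV); m=cv2.inRange(hsv,(4,170,70),(18,255,255))
    z=np.zeros_like(m); x0,y0,x1,y1=box; z[y0:y1,x0:x1]=m[y0:y1,x0:x1]
    k,l,s,ce=cv2.connectedComponentsWithStats(z)
    r=[(ce[i],s[i]) for i in range(1,k) if s[i,4]>15]; return sorted(r,key=lambda a:a[0][1])
def tri(r1,r2):
    (o1,d1),(o2,d2)=r1,r2; d1=d1/np.linalg.norm(d1); d2=d2/np.linalg.norm(d2)
    t=np.linalg.lstsq(np.c_[d1,-d2],o2-o1,rcond=None)[0]; a=o1+d1*t[0]; b=o2+d2*t[1]; return (a+b)/2,np.linalg.norm(a-b)
E
python3 - <<'E'
from tri import *
import pickle
ob,a=pickle.load(open('scene4.pkl','rb'));ob,b=pickle.load(open('side4.pkl','rb'))
A=caps(a,(420,180,480,260));B=caps(b,(310,120,360,190))
for r in A+B: print(r)
P=[tri(ray(a,*p[0]),ray(b,*q[0])) for p,q in zip(A,B)]; print(P)
# wrist: bottom cap visible
E
```

```text
(array([453.625, 200.025]), array([451, 196,   6,   9,  40], dtype=int32))
(array([437.63636364, 245.56060606]), array([431, 242,  15,   7,  66], dtype=int32))
(array([333.52702703, 139.68918919]), array([329, 136,  10,   8,  74], dtype=int32))
(array([333.2       , 174.31428571]), array([329, 173,  10,   4,  35], dtype=int32))
[(array([0.52671204, 0.23131701, 0.18908387]), np.float64(0.0028777219627362724)), (array([0.52681815, 0.2218866 , 0.10911923]), np.float64(0.00027501631935530397))]
```

```bash
python3 -m jog '[[-0.2,0.09,0,0,1],[-0.4,0.09,0,0,1],[-0.55,0.09,0,0,1],[-0.6,0.09,0,0,1],[-0.6,0.09,0,0,1],[-0.55,0.09,0,0,1],[-0.45,0.09,0,0,1],[-0.3,0.09,0,0,1],[-0.1,0.09,0,0,1],[0,0,0,0,1],[0,0,0,0,1],[0,0,0,0,1],[0,0,0,0,1],[0,0,0,0,1],[0,0,0,0,1],[0,0,0,0,1],[0,0,0,0,1],[0,0,0,0,1],[0,0,0,0,1],[0,0,0,0,1]]' && python3 -m jog '[[0,0,0.3,0,1],[0,0,0.5,0,1],[0,0,0.5,0,1],[0,0,0.4,0,1],[0,0,0.15,0,1],[0,0,0,0,1],[0,0,0,0,1],[0,0,0,0,1],[0,0,0,0,1],[0,0,0,0,1],[0,0,0,0,1],[0,0,0,0,1]]'
python3 - <<'E'
from tri import *
import pickle
for n in ['wrist','scene','side']:
    ob=get_obs(); c=viewer.camera(n); pickle.dump((ob,c),open(n+'5.pkl','wb')); im=c['image']
    if n=='scene': im=cv2.resize(im[170:330,270:430],None,fx=3,fy=3)
    if n=='side': im=cv2.resize(im[130:290,270:430],None,fx=3,fy=3)
    cv2.imwrite(f'pics/{n}5.png',im)
ob,a=pickle.load(open('scene5.pkl','rb'));ob,b=pickle.load(open('side5.pkl','rb'))
A=caps(a,(300,180,420,290));B=caps(b,(290,120,380,250))
for r in A+B: print(r)
if A and B: print(tri(ray(a,*A[-1][0]),ray(b,*B[-1][0])))
E
```

```text
t: 10.85
ee_pos: [0.5168, 0.0693, 0.1433]
orientation: [0.0, 0.795, 0.607, -0.0]
ft_force: [-0.5, 0.3, -0.9]
finger_gap: 0.0427
t: 12.05
ee_pos: [0.5168, 0.0693, 0.0694]
orientation: [0.0, 0.795, 0.607, 0.0]
ft_force: [-0.4, -0.6, -1.0]
finger_gap: 0.0429
(array([348.72580645, 223.43548387]), array([345, 218,   8,  11,  62], dtype=int32))
(array([341.9122807 , 264.38596491]), array([336, 261,  13,   7,  57], dtype=int32))
(array([338.81, 199.38]), array([333, 195,  13,  10, 100], dtype=int32))
(array([337.97435897, 235.43589744]), array([333, 233,  11,   5,  39], dtype=int32))
(array([0.51813031, 0.06944721, 0.03335356]), np.float64(0.00040322201179154496))
```

View pics/side5.png

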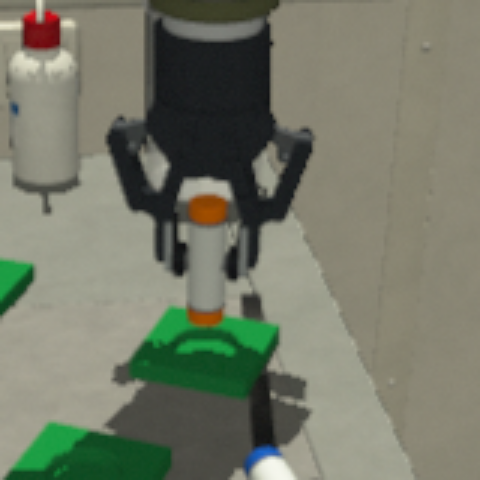

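View pics/scene5.png

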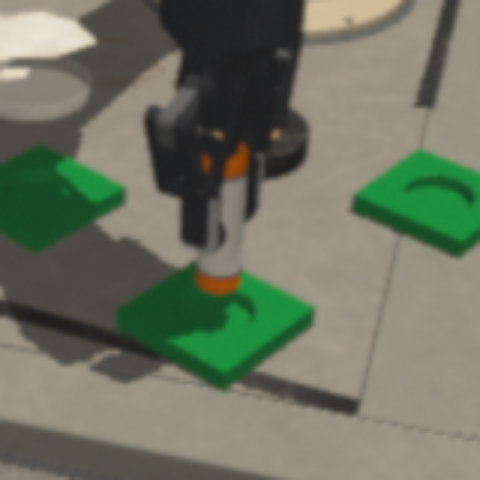

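View pics/wrist5.png

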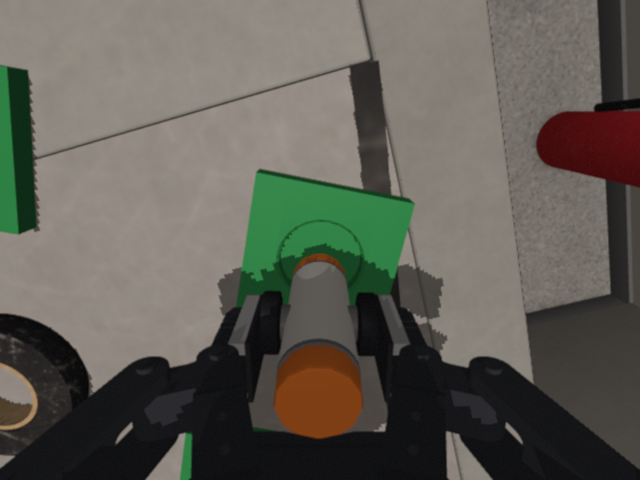

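The bottom cap is at (0.518, 0.069), within 1 mm of the well's centre, and upright. I'll go down to just above the floor, then in small steps while watching the force.

```bash
python3 -m jog '[[0,0,0.25,0,1],[0,0,0.25,0,1],[0,0,0,0,1],[0,0,0,0,1],[0,0,0,0,1],[0,0,0,0,1]]'; python3 -m jog '[[0,0,0.05,0,1],[0,0,0,0,1],[0,0,0,0,1]]';python3 -m jog '[[0,0,0.05,0,1],[0,0,0,0,1],[0,0,0,0,1]]'
```

```text
t: 12.8
ee_pos: [0.5169, 0.0694, 0.0494]
orientation: [0.0, 0.795, 0.607, 0.0]
ft_force: [0.3, -0.1, -0.7]
finger_gap: 0.0428
t: 13.1
ee_pos: [0.5168, 0.0693, 0.0473]
orientation: [0.0, 0.795, 0.607, -0.0]
ft_force: [-0.2, 0.2, -1.8]
finger_gap: 0.0427
t: 13.4
ee_pos: [0.5167, 0.0693, 0.0452]
orientation: [-0.0, 0.795, 0.607, -0.0]
ft_force: [-0.4, -0.7, -1.3]
finger_gap: 0.0428
```

```bash
python3 -m jog '[[0,0,0.05,0,1],[0,0,0,0,1],[0,0,0,0,1]]'
python3 - <<'E'
from tri import *
import pickle
for n in ['wrist','scene','side']:
    ob=get_obs(); c=viewer.camera(n); pickle.dump((ob,c),open(n+'6.pkl','wb')); im=c['image']
    if n=='side': cv2.imwrite(f'pics/{n}6.png',cv2.resize(im[170:270,280:410],None,fx=5,fy=5))
ob,a=pickle.load(open('scene6.pkl','rb'));ob,b=pickle.load(open('side6.pkl','rb'))
A=caps(a,(300,180,420,290));B=caps(b,(290,120,380,250))
for r in A+B: print(r)
print(tri(ray(a,*A[0][0]),ray(b,*B[0][0])))
E
```

```text
t: 13.7
ee_pos: [0.5167, 0.0693, 0.0432]
orientation: [-0.0, 0.795, 0.607, -0.0]
ft_force: [-0.1, 0.5, -1.8]
finger_gap: 0.0426
(array([348.06779661, 236.89830508]), array([344, 231,   8,  11,  59], dtype=int32))
(array([341.03703704, 276.37037037]), array([335, 273,  13,   7,  54], dtype=int32))
(array([338.71428571, 211.06122449]), array([333, 207,  12,   9,  98], dtype=int32))
(array([337.9787234 , 246.65957447]), array([333, 244,  11,   6,  47], dtype=int32))
(array([0.51784201, 0.07598836, 0.08915516]), np.float64(0.004561679757035922))
```

View pics/side6.png

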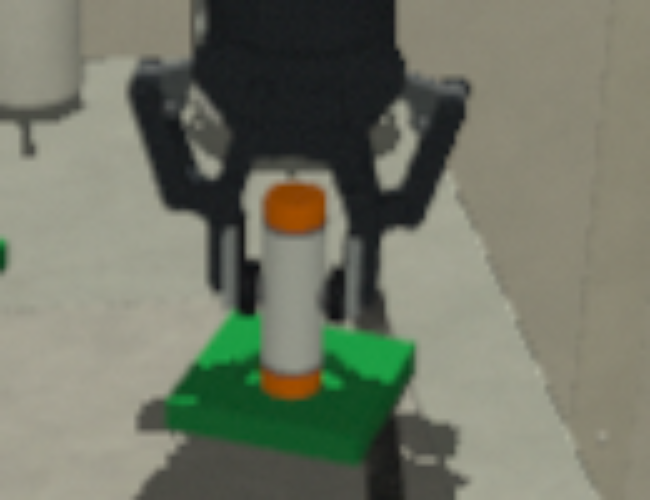

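```bash
python3 -m jog '[[0,0,0.03,0,1],[0,0,0,0,1],[0,0,0,0,1]]'; python3 -m jog '[[0,0,0.03,0,1],[0,0,0,0,1],[0,0,0,0,1]]'
```

```text
t: 14.15
ee_pos: [0.5167, 0.0693, 0.042]
orientation: [-0.0, 0.795, 0.607, -0.0]
ft_force: [-0.8, 0.2, -0.2]
finger_gap: 0.0427
t: 14.45
ee_pos: [0.5167, 0.0693, 0.0408]
orientation: [-0.0, 0.795, 0.607, -0.0]
ft_force: [1.2, -0.4, -1.2]
finger_gap: 0.0426
```

```bash
python3 -m jog '[[0,0,0.03,0,1],[0,0,0,0,1],[0,0,0,0,1]]'
```

```text
t: 14.75
ee_pos: [0.5169, 0.0694, 0.0403]
orientation: [0.0, 0.795, 0.607, 0.0]
ft_force: [-1.1, -0.7, 10.5]
finger_gap: 0.0426
```

Contact with the well floor at 10 N, at the expected height. I'll back off 0.5 mm and open gradually.

```bash
python3 -m jog '[[0,0,-0.012,0,1],[0,0,0,0,1],[0,0,0,0,0.46],[0,0,0,0,0.43],[0,0,0,0,0.4],[0,0,0,0,0.36],[0,0,0,0,0.3],[0,0,0,0,0.2],[0,0,0,0,0.1],[0,0,0,0,0],[0,0,0,0,0],[0,0,0,0,0],[0,0,0,0,0],[0,0,0,0,0]]'
python3 - <<'E'
from tri import *
import pickle
for n in ['wrist','side']:
    ob=get_obs(); c=viewer.camera(n); im=c['image']
    if n=='side': im=cv2.resize(im[170:270,280:410],None,fx=5,fy=5)
    cv2.imwrite(f'pics/{n}7.png',im)
E
```

```text
t: 16.15
ee_pos: [0.5168, 0.0694, 0.0402]
orientation: [0.0, 0.795, 0.607, 0.0]
ft_force: [-0.2, 0.9, -0.3]
finger_gap: 0.0857
```

View pics/side7.png

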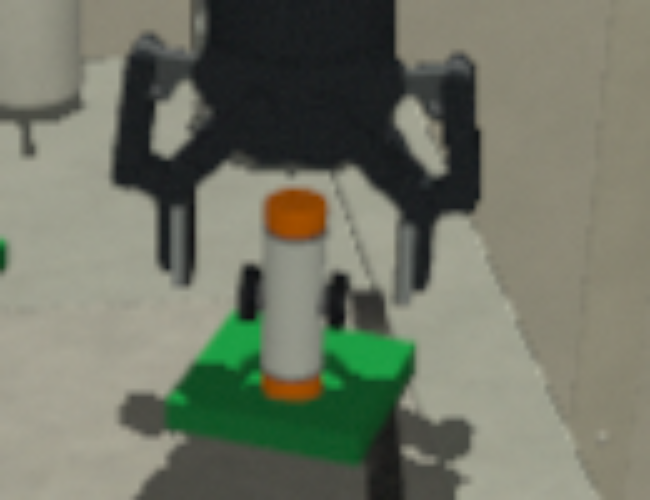

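View pics/wrist7.png

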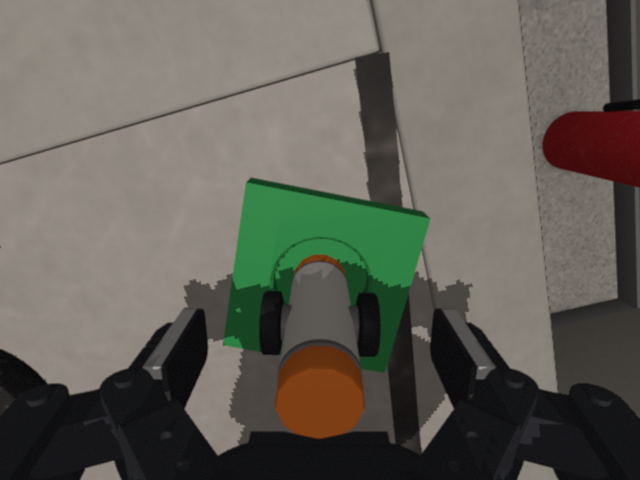

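The float stands by itself and the fingers are clear of both discs. Retreating straight up.

```bash
python3 -m jog '[[0,0,-0.3,0,0],[0,0,-0.6,0,0],[0,0,-0.8,0,0],[0,0,-0.8,0,0],[0,0,-0.8,0,0],[0,0,-0.6,0,0],[0,0,-0.3,0,0],[0,0,0,0,0],[0,0,0,0,0],[0,0,0,0,0]]'
python3 - <<'E'
from tri import *
import pickle
D={}
for n in ['wrist','side','scene']:
    ob=get_obs(); c=viewer.camera(n); D[n]=(ob,c); cv2.imwrite(f'pics/{n}8.png',c['image'])
a=D['scene'][1];b=D['side'][1]
A=caps(a,(300,180,420,300));B=caps(b,(290,120,380,260))
for r in A+B: print(r)
for i in (0,-1): print(tri(ray(a,*A[i][0]),ray(b,*B[i][0])))
for c in (a,b):
    hsv=cv2.cvtColor(c['image'],cv2.COLOR_BGR2HSV); m=cv2.inRange(hsv,(105,150,80),(125,255,255)); m[:230]=0
    k,l,s,ce=cv2.connectedComponentsWithStats(m)
    for i in range(1,k):
        if s[i,4]>25: print('blue',ce[i])
E
```

```text
t: 17.25
ee_pos: [0.516, 0.0692, 0.2069]
orientation: [-0.001, 0.795, 0.607, -0.001]
ft_force: [0.8, -0.6, 0.7]
finger_gap: 0.0853
(array([343.62      , 237.13333333]), array([337, 231,  14,  13, 150], dtype=int32))
(array([340.88888889, 277.48888889]), array([335, 275,  13,   6,  45], dtype=int32))
(array([338.70588235, 212.21568627]), array([333, 208,  12,  10, 102], dtype=int32))
(array([338.05405405, 247.45945946]), array([333, 245,  11,   5,  37], dtype=int32))
(array([0.51768952, 0.06914333, 0.08861965]), np.float64(0.0017539589969167747))
(array([0.51874909, 0.06889493, 0.00457239]), np.float64(1.4023033775377615e-05))
blue [214.06521739 257.86956522]
blue [257.05747126 262.12643678]
blue [356.33333333 281.19047619]
blue [372.74137931 311.13218391]
blue [ 36.62850183 466.50791717]
```

View pics/scene8.png

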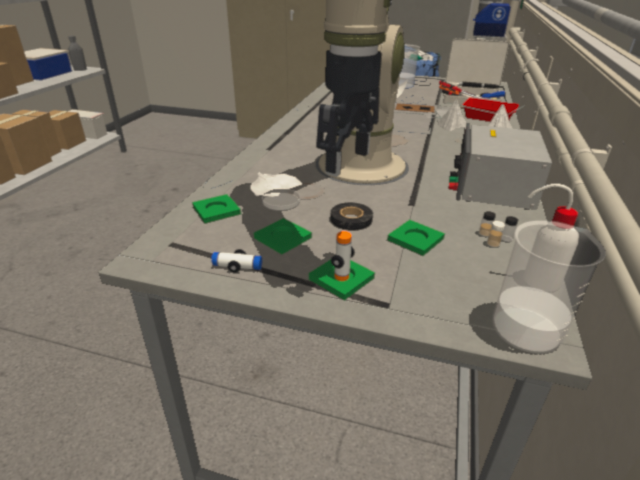

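View pics/wrist8.png

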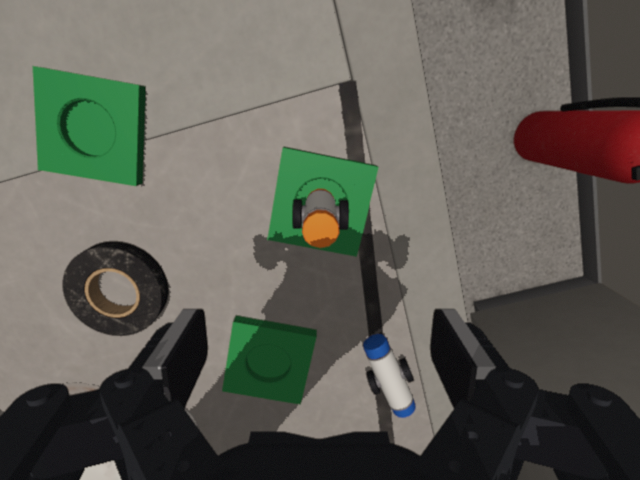

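The float stands upright in the well. Its top cap is at (343,237) in the scene view, its caps are within 1 to 2 mm of each other horizontally, and it is about 1 mm from the well's centre. The blue float's pixels haven't changed and the gripper is well clear, so I'm handing in.

```bash
python3 -c "
from h import *
print(order.hand_in())"
```

```text
the job is handed in; nothing more can be done
None
```

The orange float now stands upright, heavy end down, in the well of the farthest green base, and the job was handed in at about 17.4 s. I pinched it by the swivel discs, lifted it about 14 cm, let the heavy end swing down, lowered it to first contact with the well floor (about 10 N), opened the jaws and withdrew straight up.

**Last checks**
- **Uprightness:** the two caps triangulate to within about 1 mm of each other horizontally, so the float is close to vertical.
- **Position:** the float is about 1 mm from the measured well centre at (0.5175, 0.069).
- **Blue float:** its cap pixels are unchanged in both fixed views.
- **Gripper:** it stopped with its tip at 0.207 m, touching nothing.

**Readings that disagreed**
- **Tilt while hanging:** triangulating the caps suggested a lean of about 9 mm, but the upper cap was partly hidden by the fingers. The reading disappeared once the cap was fully visible.
- **Bottom cap height:** it read a few millimetres low, both while hanging and at the end, because only part of the cap was visible. I relied on the contact height instead, which matched what I expected.

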